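# Shut and latch the gate of the note-brick clamp

## Task

The bundles are stacked in the grey steel clamp box, ready for strapping: close its swing gate on them and latch it. Lift the drop bar on the gate over the tooth of the catch, press the gate home against the springy stack, and let the bar drop fully down behind the tooth so that it holds the gate by itself. Ease the bar in without ramming it against the catch, leave the stack lying in the box and do not disturb the things round it.

Things in the scene. Friction and masses are not known exactly. Their poses are not given: they have to be found in the camera images.
- clamp: Grey open-topped steel box fixed to the desk, holding a stack of note bundles; base 150 x 262 mm, wall tops 94 mm up. Origin at desk level under the box's middle; x from the gate side (facing the robot) to the back wall, y to the robot's left, z up. A spring-backed plate behind the stack pushes it towards the gate.
- gate_hinge (a point): Point on the gate's vertical hinge axis at the box's left front corner, 83 mm above the desk; (-58, 92, 83) mm in the clamp's frame. Gate: aluminium, barred, 8 mm thick, mid-plane through the hinge axis, free end 182 mm from it, 16 to 90 mm above the desk, rubber pad inside.
- gate (a joint): Gate angle, rad: 0 = parallel to the box front (nominally shut), positive = free end swung out to the robot, up to 1.1. Stays where it is left. In about the last 0.15 rad its pad presses the stack back on the springs (up to about 8 N felt at the lug) and it springs back if not held. Latched, it stands between -0.06 and 0.06, as the jaw is set.
- latch_bar (a joint): Drop bar's angle on the gate, rad: 0 = level, down on its rest pin; positive = nose lifted, stop at 0.30. Steel bar 6 mm thick, 18 mm high, mid-line 83 mm above the desk, mid-plane 11.5 mm outside the gate's, nose 218 mm from the hinge axis, past the gate's end. About 0.16 kg, falls when let go. Clears the tooth from 0.14; lifted, it still meets the jaw's back plate.
- bar_pivot (a point): Centre of the drop bar's pivot on the gate's outer face: 62 mm from the hinge axis along the gate, 11.5 mm outside the gate's mid-plane, 83 mm above the desk. The bar turns here about the gate's (level) normal.
- lug (a point): Grip point on the bar's lifting lug: upright steel plate 10 mm thick (across the gate), 24 mm wide (along it), top 18 mm above this point. 88 mm from the pivot along the bar to the nose and 45 mm above the bar's mid-line (turns with the bar): 150 mm from the hinge axis, 128 mm above the desk, bar down. x axis across the gate to the box, y along the bar to the pivot.
- catch: Post at the box's right front corner with a steel jaw, 22 mm long, centred 208 mm from the hinge axis: a U open upwards of square front tooth (10 mm thick, top 92 mm up), 8 mm slot for the bar, back plate (top 128 mm). Screws set the jaw up to 10 mm in or out of the slot's place at gate angle 0: not measured, to be felt (at the back plate the bar can drop). Over 18 N is ramming. Origin: clamp's.
- bundle_1: Banded note bundle, about 72 x 160 x 17 to 21 mm, the lowest of the four stacked flat in the clamp; origin at the centre of its underside, y along its length.
- bundle_3: Banded note bundle, about 72 x 160 x 17 to 21 mm, the second of the four stacked flat in the clamp; origin at the centre of its underside, y along its length.
- bundle_2: Banded note bundle, about 72 x 160 x 17 to 21 mm, the third of the four stacked flat in the clamp; origin at the centre of its underside, y along its length.
- bundle_4: Banded note bundle, about 72 x 160 x 17 to 21 mm, the top of the four stacked flat in the clamp; origin at the centre of its underside, y along its length.
- bundle_5: Bystander: note bundle lying on the desk to the right of the clamp, towards the robot; origin at the centre of its underside.
- coin_roll_1: Bystander: paper coin roll, 25 mm across and 60 high, standing to the left of the clamp (the farther of two); origin at the centre of its underside.
- coin_roll_2: Bystander: paper coin roll, 25 mm across and 60 high, standing to the left of the clamp (the nearer of two); origin at the centre of its underside.
- uv_torch: Bystander: small black torch, 30 x 135 x 23 mm, lying to the right of the catch; origin at the centre of its underside.
- ink_pad: Bystander: flat stamp pad tin, 75 x 112 x 14 mm, at the left front; origin at the centre of its underside.
- pen_blue: Bystander: pen, 140 mm long, at the right; origin at the centre of its underside.

How it is judged:
At the end, for the whole second after the job is handed in: Gate shut (under 0.07 rad), drop bar fully down behind the tooth (under 0.03 rad) and bearing on the catch (over 0.5 N), so that it holds the gate against the springs; the four stacked bundles lie flat (within 0.1 rad) in the box, none over 30 mm from its start (value of joint gate below 0.07 rad and value of joint latch_bar below 0.03 rad and distance of each of bundle_1, bundle_3, bundle_2, bundle_4 from where it was at the start of the episode below 0.03 m and angle between each of bundle_1, bundle_3, bundle_2, bundle_4's own z axis and vertical below 0.1 rad and contact force between catch and anything else above 0.5 N); the robot touches nothing.
It fails at once if the catch is rammed (over 18 N on it) (contact force between catch and anything else above 18 N).
It fails at once if a thing standing round the clamp is moved more than 30 mm (distance of any of bundle_5, coin_roll_1, coin_roll_2, uv_torch, ink_pad, pen_blue from where it was at the start of the episode above 0.03 m).
It also fails if it takes over 61 s, if anything falls off the work surface, if the arm or the gripper's body presses on something with over 40 N, if the wrist force passes 120 N, or if a joint passes its speed limit or range.

## Robot

A 6-joint arm with a two-finger parallel gripper is mounted at the origin on a cart in front of the work surface, level with it; the furniture and walls round the work are solid. World frame = base frame: x ahead of the robot, y to its left, z up, the work surface at z = 0. Lengths are in m, angles in rad, forces in N, time in s.
With the tool pointing down it reaches from about 0.275 to 0.875 m from the base axis. Payload 12.5 kg.
Tool frame: the origin (TCP) lies at the very end of the fingers, on their centre line; the grasp point (between the pads) lies 19 mm behind it; z points along the fingers, y is the line along which they close (so a half turn about z gives the same grasp; the last joint's range is limited). The gripper opens to 85 mm and grips with 20 to 120 N. Pads are 22 mm wide; open, the fingers measure 114 mm over their backs; the gripper's body (76 mm by 85 mm) begins 54 mm behind the grasp point. The pads swing forward as they close: fully open they stand 13 mm farther back than shut.
Start: joints at [1.237, 0.351, 1.652, -0, 1.139, -0.085], TCP at [0.135, 0.533, 0.231] pointing down, gripper open.
Joint ranges: [-2.75, 2.75], [-0.79, 2.1], [0.01, 2.65], [-1.57, 4.71], [0.07, 3.14], [-2.87, 2.87]. Speed limits (rad/s): [2.22, 2.22, 2.79, 3.14, 3.14, 3.14].

## Interface

Orientations are given as a 3x3 rotation matrix whose columns are the frame's x, y, z axes.
In Python, from rig import read_state, imaging, finish_job, outline_of, landmark_of gives the robot as it stands.
- The arm moves only by the tool carry_out, never from a script. Its argument "targets" is a list of rows, each a list of 2 entries, a list of its own where there are three numbers: the shift along the tool's x, y, z in units of 0.03 m (1.0 is 0.03 m), then the turn about the tool's z in units of pi/4 rad (1.0 is pi/4 rad). A call has 1 to 20 rows; each row shifts and turns the commanded pose from where the row before left it, along the tool's axes as they then stand; what a row does not reach is not made up. A row lasts 1/10 s, in which the tool goes at most 50 mm and 8.59 degrees, less where a joint would pass 70% of its speed; a pose out of reach is approached as far as the arm can. A call with a number of a shift or a turn outside -1 to 1 is refused whole. A call with a gripper value outside its range is refused whole. "fingers" is the opening, from 0 (shut) to 1 (fully open), set as the call begins (left out, the last holds). The fingers move at their own pace and stop on an object; "grip_force" is the grip in N (left out, the last holds). Time passes only in rows, so rows that do not move let the fingers close. It gives the time, the measured TCP pose, the force, the opening and the grip force at its end, in the units of the state.
- read_state(): the state, without advancing time (a new reading comes with each control period).
- imaging.read_camera(name): name is "scene" or "top" or "wrist"; returns a dict with "image" (420x560x3 uint8, red, green, blue), "mtx" (3x3 intrinsics, pixels), "T" (4x4, takes a point from camera to world coordinates). Camera axes: x right, y down, z forward; pixel columns grow to the right and rows downward; lengths in m; the calibration is good to about 2 mm. A picture is of the moment at which its call begins. There is no depth.
- finish_job(): hands the job in; it is judged then, once.
Trained networks look in the newest picture that a camera, given by its name, has taken for a name from the list of things; names that differ only in an ending like _2 or _b are one class to them, and where a whole thing is asked for, a point or a joint stands for the part that bears it (a point fixed in the world has none). Each returns a list of dicts, best first, with "conf" (0 to 1); they miss things now and then, are a little off and sometimes report something else, mostly with a low value. They report only what shows in the picture. A call takes as long as a camera call.
- outline_of(camera, thing): "pixels" (420x560 bool, what is visible of it) and "xy" ([column, row] in pixels, amid what is visible of it).
- landmark_of(camera, thing): "xy" ([column, row] in pixels: a listed point, or the origin of a listed thing).
The state is a dict: "time": time; "joint_pos": joint angles; "joint_vel": joint speeds; "joint_efforts": joint torques, N m; "tcp_pos": TCP position; "orientation": TCP orientation; "ft_force": force on the tool from outside, world axes, zero at the start; "moment": the same for the moment, N m; "opening": finger opening in m; "finger_force": force on a finger pad.
Only numpy, scipy, OpenCV 4.12 (cv2) and the standard library are available. Lean on these libraries where they do the work, as an engineer would, in place of code of your own. Each camera call takes 0.05 s, during which the arm holds its last target. There are 200 camera calls.

## Working session

There is one attempt and no reset: what is moved stays moved. The work goes in short steps, Python scripts to look and compute and a tool call to move; the robot and the scene stay as the last step left them, time stands still between calls to the robot, and variables do not carry over. Pictures are saved under pics/ and viewed, at most 10 in all, crops included, and the job is handed in when it is done.

Besides the shell and the picture viewer there is one more tool, called after ">>>" by a JSON object that holds its "api" and its "payload". carry_out: Moves the arm, as the interface text tells. Its arguments: {"type":"object","properties":{"targets":{"type":"array"},"fingers":{"type":"number"},"grip_force":{"type":"number"}},"required":["targets"]}

```bash
mkdir -p pics; cat > h.py <<'E'
import numpy as np, cv2
from rig import *
def px2w(c,xy,z):
    d=c["T"][:3,:3]@np.linalg.solve(c["mtx"],[xy[0],xy[1],1.]); o=c["T"][:3,3]
    return o+d*(z-o[2])/d[2]
def proj(c,p):
    q=np.linalg.inv(c["T"])@np.append(p,1); u=c["mtx"]@q[:3]; return u[:2]/u[2]
E
python3 - <<'E'
from h import *
print(read_state()["orientation"])
ims=[]
for n in ["scene","top"]:
    c=imaging.read_camera(n); ims.append(c["image"]); 
    cv2.imwrite(f"pics/{n}0.png",c["image"][:,:,::-1])
    print(n,c["T"][:3,3].round(3))
    for t,z in [("clamp",0),("gate_hinge",.083),("bar_pivot",.083),("lug",.128),("catch",0)]:
        for r in landmark_of(n,t)[:2]:
            print(n,t,round(r["conf"],2),np.round(r["xy"],1),px2w(c,r["xy"],z).round(4))
E
```

```text
[[-9.69212880e-01  2.46223974e-01 -3.83604782e-04]
 [ 2.46224249e-01  9.69212294e-01 -1.07128090e-03]
 [ 1.08019431e-04 -1.13275204e-03 -9.99999353e-01]]
scene [-0.332 -0.609  0.781]
scene clamp 0.59 [283.9 221.3] [0.6543 0.0832 0.    ]
scene gate_hinge 0.63 [247.2 206.7] [0.5553 0.1614 0.083 ]
scene bar_pivot 0.76 [253.5 213.1] [0.5352 0.119  0.083 ]
scene lug 0.58 [269.  210.1] [0.5191 0.0433 0.128 ]
scene catch 0.7 [165.4 225.6] [0.4046 0.4096 0.    ]
top [0.321 0.039 1.387]
top clamp 0.7 [261.3 184.7] [0.6357 0.0911 0.    ]
top gate_hinge 0.64 [232.2 196.6] [0.58   0.1747 0.083 ]
top bar_pivot 0.58 [253.3 208.4] [0.5444 0.1111 0.083 ]
top lug 0.6 [280.7 219.1] [0.5059 0.0297 0.128 ]
```

View pics/scene0.png

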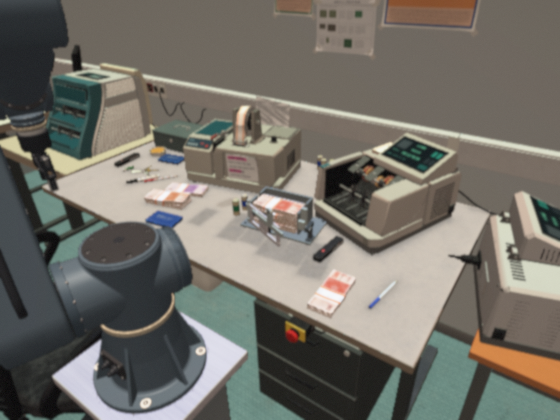

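View pics/top0.png

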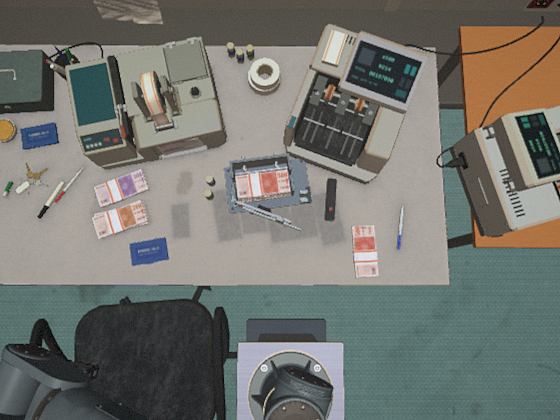

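The scene view shows the grey clamp at about (283, 215). In the top view the clamp is at about (268, 182), with the gate swung out from (232, 203) to (300, 230). I'm moving the wrist over it for a closer look.

>>> {"api": "carry_out", "payload": {"targets": [[[-0.91,-0.76,-0.15],0],[[-0.91,-0.76,-0.15],0],[[-0.91,-0.76,-0.15],0],[[-0.91,-0.76,-0.15],0],[[-0.91,-0.76,-0.15],0],[[-0.91,-0.76,-0.15],0],[[-0.91,-0.76,-0.15],0],[[-0.91,-0.76,-0.15],0],[[-0.91,-0.76,-0.15],0],[[-0.91,-0.76,-0.15],0],[[-0.91,-0.76,-0.15],0],[[-0.91,-0.76,-0.15],0],[[-0.91,-0.76,-0.15],0],[[-0.91,-0.76,-0.15],0],[[-0.91,-0.76,-0.15],0],[[-0.91,-0.76,-0.15],0],[[0,0,0],0.19],[[0,0,0],0.19],[[0,0,0],0.19],[[0,0,0],0.19]]}}

```text
time: 2.6
tcp_pos: [0.4689, 0.0718, 0.3033]
orientation: [[-0.658, 0.753, 0.0], [0.753, 0.658, 0.0], [-0.0, 0.0, -1.0]]
ft_force: [0.3, -0.1, -0.9]
opening: 0.0855
finger_force: 0.0
```

>>> {"api": "carry_out", "payload": {"targets": [[[0,0,0],0.19],[[0,0,0],0.19],[[0,0,0],0.19],[[0,0,0],0.19],[[0,0,0],0.19],[[0,0,0],0.19],[[0,0,0],0.19],[[0,0,0],0.19],[[0,0,0],0]]}}

```text
time: 3.5
tcp_pos: [0.4689, 0.0719, 0.3033]
orientation: [[0.454, 0.891, 0.0], [0.891, -0.454, -0.0], [0.0, 0.0, -1.0]]
ft_force: [-0.6, -0.4, -0.7]
opening: 0.0856
finger_force: 0.0
```

```bash
cat > look.py <<'E'
import sys
from h import *
s=read_state(); print(s["time"],s["tcp_pos"].round(4) if hasattr(s["tcp_pos"],'round') else s["tcp_pos"],s["joint_pos"]); print(np.round(s["orientation"],3))
for n in sys.argv[2:]:
    c=imaging.read_camera(n); cv2.imwrite(f"pics/{n}{sys.argv[1]}.png",c["image"][:,:,::-1])
    print(n,np.round(c["T"],3))
    for t,z in [("clamp",0),("gate_hinge",.083),("bar_pivot",.083),("lug",.128),("catch",0)]:
        for r in landmark_of(n,t)[:2]:
            print(n,t,round(r["conf"],2),np.round(r["xy"],1),px2w(c,r["xy"],z).round(4))
E
python3 look.py 1 wrist
```

```text
3.5 [0.4689 0.0719 0.3033] [ 5.40321194e-02  1.39744849e-01  1.74279424e+00 -1.05315159e-05
  1.25893746e+00  5.25022806e-01]
[[ 0.454  0.891  0.   ]
 [ 0.891 -0.454 -0.   ]
 [ 0.     0.    -1.   ]]
wrist [[ 0.891 -0.431 -0.143  0.505]
 [-0.454 -0.845 -0.282  0.143]
 [ 0.001  0.316 -0.949  0.446]
 [ 0.     0.     0.     1.   ]]
wrist clamp 0.43 [316.1 109.6] [0.5479 0.1119 0.    ]
wrist gate_hinge 0.65 [320.9  49.9] [0.5681 0.1674 0.083 ]
wrist bar_pivot 0.77 [313.2 111.8] [0.5362 0.1171 0.083 ]
wrist lug 0.78 [322.9 206.9] [0.5021 0.032  0.128 ]
```

View pics/wrist1.png

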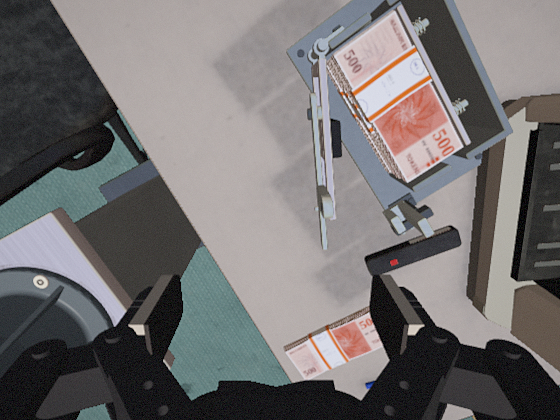

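The wrist view shows the hinge at (320, 47), the pivot at (312, 112), the lug at (325, 205), the nose at (325, 247) and the catch jaw at about (408, 215). The hinge-to-lug distance comes out at 150.6 mm against the expected 150.4.

```bash
python3 - <<'E'
from h import *
c=imaging.read_camera("wrist")
for n,xy,z in [("basefrontleft",(288,50),.005),("baserightback",(511,130),.005),("jaw",(408,213),.1),("nose",(325,248),.092),("wallend L",(322,40),.094),
 ("stack L",(330,70),.08),("stack R",(402,182),.08),("stackbL",(400,6),.08),("stackbR",(467,155),.08)]:
    print(n,px2w(c,xy,z).round(4))
im=c["image"]; cv2.imwrite("pics/jaw.png",cv2.resize(im[20:270,270:520],None,fx=2.4,fy=2.4,interpolation=cv2.INTER_CUBIC)[:,:,::-1])
E
```

```text
basefrontleft [0.5455 0.191  0.005 ]
baserightback [ 0.7643 -0.0254  0.005 ]
jaw [ 0.5837 -0.0268  0.1   ]
nose [ 0.4834 -0.028   0.092 ]
wallend L [0.5703 0.1745 0.094 ]
stack L [0.5689 0.1468 0.08  ]
stack R [0.5947 0.0019 0.08  ]
stackbL [0.6528 0.1687 0.08  ]
stackbR [ 0.6697 -0.0015  0.08  ]
```

View pics/jaw.png

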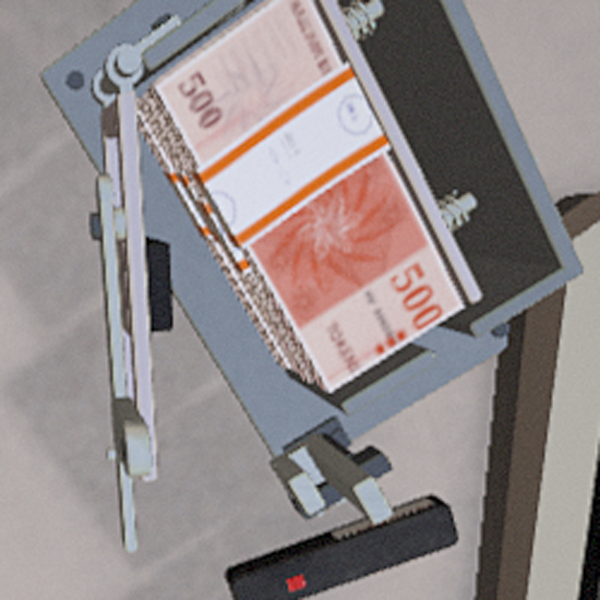

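The crop shows the jaw at about (305–390, 440–515), with its slot open towards the gate and the back plate behind it. The box yaw is about +8° and the gate stands about 0.52 rad open. I'm approaching above the lug with the gripper aligned to the gate normal.

>>> {"api": "carry_out", "payload": {"targets": [[[-0.1,0.23,0.4],-0.12],[[-0.1,0.23,0.4],0],[[-0.1,0.23,0.4],0],[[-0.1,0.23,0.4],0],[[-0.1,0.23,0.4],0],[[-0.1,0.23,0.4],0],[[-0.1,0.23,0.4],0],[[0,0,0.4],0],[[0,0,0],0]], "fingers": 0.6, "grip_force": 20}}

```text
time: 4.75
tcp_pos: [0.5049, 0.0342, 0.2054]
orientation: [[0.366, 0.931, -0.003], [0.931, -0.366, 0.0], [-0.001, -0.003, -1.0]]
ft_force: [0.5, 0.2, -1.2]
opening: 0.0516
finger_force: 0.0
```

```bash
python3 look.py 2 wrist
```

```text
4.75 [0.5049 0.0342 0.2054] [-2.44769491e-02  3.03023762e-01  1.78945205e+00  4.97027517e-05
  1.05212271e+00  3.50417239e-01]
[[ 0.366  0.931 -0.003]
 [ 0.931 -0.366  0.   ]
 [-0.001 -0.003 -1.   ]]
wrist [[ 0.93  -0.347 -0.118  0.534]
 [-0.366 -0.883 -0.294  0.109]
 [-0.002  0.317 -0.948  0.348]
 [ 0.     0.     0.     1.   ]]
wrist bar_pivot 0.7 [276.4  91.6] [0.5369 0.116  0.083 ]
wrist lug 0.65 [278.7 222.9] [0.5057 0.0321 0.128 ]
```

View pics/wrist2.png

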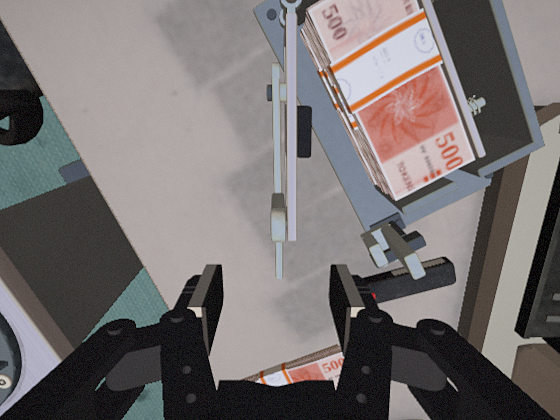

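The gate runs vertically in the image. The lug is at (279, 222), between the fingers, whose centre is at column 277. I'm descending and gripping.

>>> {"api": "carry_out", "payload": {"targets": [[[-0.07,0,0.4],0],[[0,0,0.4],0],[[0,0,0.4],0],[[0,0,0.4],0],[[0,0,0.4],0],[[0,0,0.4],0],[[0,0,0.4],0],[[0,0,0.3],0],[[0,0,0],0],[[0,0,0],0]]}}

```text
time: 6.05
tcp_pos: [0.505, 0.0323, 0.1144]
orientation: [[0.366, 0.931, 0.0], [0.931, -0.366, -0.0], [0.0, 0.0, -1.0]]
ft_force: [0.6, -1.4, -0.3]
opening: 0.0512
finger_force: 0.0
```

>>> {"api": "carry_out", "payload": {"targets": [[[0,0,0],0],[[0,0,0],0],[[0,0,0],0],[[0,0,0],0],[[0,0,0],0],[[0,0,0],0],[[0,0,0],0],[[0,0,0],0]], "fingers": 0, "grip_force": 20}}

```text
time: 6.85
tcp_pos: [0.505, 0.0323, 0.1146]
orientation: [[0.365, 0.931, 0.0], [0.931, -0.365, -0.0], [0.0, 0.0, -1.0]]
ft_force: [-1.6, 0.2, 5.6]
opening: 0.0097
finger_force: 25.0
```

>>> {"api": "carry_out", "payload": {"targets": [[[0.033,0,-0.057],0],[[0.033,0,-0.057],0],[[0.033,0,-0.057],0],[[0.033,0,-0.057],0],[[0.033,0,-0.057],0],[[0.039,0,-0.056],0],[[0.039,0,-0.056],0],[[0.039,0,-0.056],0],[[0.039,0,-0.056],0],[[0.039,0,-0.056],0],[[0,0,0],0],[[0,0,0],0]]}}

```text
time: 8.05
tcp_pos: [0.509, 0.0425, 0.1313]
orientation: [[0.366, 0.931, 0.0], [0.931, -0.366, 0.0], [0.0, 0.0, -1.0]]
ft_force: [-0.0, 4.9, -7.7]
opening: 0.0099
finger_force: 23.2
```

```bash
python3 look.py 3 wrist | tail -5; python3 -c "
from rig import *
print(read_state()['moment'])"
```

```text
[-0.366 -0.883 -0.294  0.117]
 [ 0.001  0.316 -0.949  0.274]
 [ 0.     0.     0.     1.   ]]
wrist bar_pivot 0.62 [273.1 103.9] [0.5363 0.1171 0.083 ]
wrist lug 0.73 [274.3 289.3] [0.5042 0.0336 0.128 ]
[0.67615531 0.00365764 0.32842275]
```

View pics/wrist3.png

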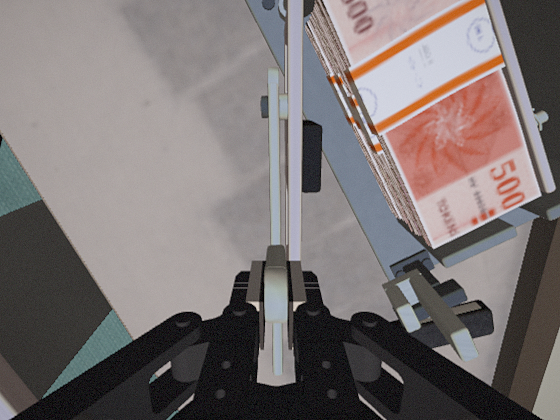

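The image shows the lug held between the pads at (274, 285), with the bar nose running under the gripper. The TCP matches the lifted-arc prediction, so the bar is at about 0.2 rad. I'm now swinging the gate about its hinge.

>>> {"api": "carry_out", "payload": {"targets": [[[-0.009,0.139,0],-0.038],[[-0.009,0.139,0],-0.038],[[-0.009,0.139,0],-0.038],[[-0.009,0.139,0],-0.038],[[-0.009,0.139,0],-0.038],[[-0.009,0.139,0],-0.038],[[-0.009,0.139,0],-0.038],[[-0.009,0.139,0],-0.038],[[-0.009,0.139,0],-0.038],[[-0.009,0.139,0],-0.038],[[0,0,0],0],[[0,0,0],0]]}}

```text
time: 9.55
tcp_pos: [0.5485, 0.0303, 0.131]
orientation: [[0.076, 0.997, -0.0], [0.997, -0.076, 0.001], [0.001, -0.0, -1.0]]
ft_force: [0.5, 7.5, -7.4]
opening: 0.0095
finger_force: 21.1
```

```bash
python3 look.py 4 wrist | tail -5; python3 -c "
from rig import *
print(read_state()['moment'])"
```

```text
[-0.077 -0.946 -0.314  0.11 ]
 [-0.     0.315 -0.949  0.274]
 [ 0.     0.     0.     1.   ]]
wrist bar_pivot 0.79 [269.5 104.8] [0.5504 0.1095 0.083 ]
wrist lug 0.59 [277.2 288.3] [0.5478 0.0212 0.128 ]
[ 1.0805619  -0.01089433  0.2314923 ]
```

View pics/wrist4.png

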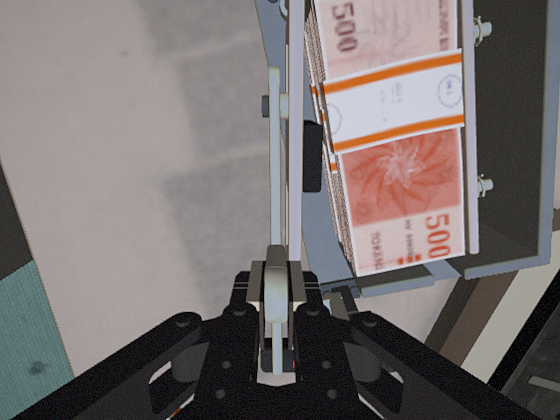

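```bash
python3 - <<'E'
from h import *
c=imaging.read_camera("wrist")
for a,b,z in [((472,5),(477,250),.09),((545,262),(358,292),.094),((463,10),(465,258),.08),((318,10),(355,275),.08),((258,5),(320,278),.005)]:
    p,q=px2w(c,a,z),px2w(c,b,z); d=q-p; print(p.round(3),q.round(3),np.degrees(np.arctan2(d[0],-d[1])).round(1))
E
```

```text
[0.653 0.148 0.09 ] [0.67  0.015 0.09 ] 7.6
[0.71  0.006 0.094] [ 0.597 -0.006  0.094] -83.8
[0.654 0.148 0.08 ] [0.67  0.005 0.08 ] 6.3
[0.579 0.154 0.08 ] [ 0.598 -0.002  0.08 ] 6.9
[0.546 0.177 0.005] [ 0.583 -0.046  0.005] 9.3
```

The yaw is about 7°, so the gate is now at about 0.20 rad. I'll keep on in smaller steps, watching the force.

>>> {"api": "carry_out", "payload": {"targets": [[[0.01,0.093,0],-0.025],[[0.01,0.093,0],-0.025],[[0,0.093,0],-0.025],[[0,0.093,0],-0.025],[[0,0.093,0],-0.025],[[0,0,0],0],[[0,0,0],0]]}}

```text
time: 10.6
tcp_pos: [0.5626, 0.0294, 0.1314]
orientation: [[-0.022, 1.0, -0.0], [1.0, 0.022, -0.001], [-0.001, -0.0, -1.0]]
ft_force: [-3.7, -3.3, -1.9]
opening: 0.0098
finger_force: 22.3
```

>>> {"api": "carry_out", "payload": {"targets": [[[0,0.046,0],-0.012],[[0,0.046,0],-0.012],[[0,0,0],0],[[0,0,0],0]]}}

```text
time: 11.0
tcp_pos: [0.5652, 0.0294, 0.1314]
orientation: [[-0.041, 0.999, -0.0], [0.999, 0.041, -0.001], [-0.001, -0.0, -1.0]]
ft_force: [-4.9, -5.1, -1.4]
opening: 0.0097
finger_force: 22.2
```

>>> {"api": "carry_out", "payload": {"targets": [[[-0.01,0.023,0],-0.006],[[-0.01,0.023,0],-0.006],[[0,0,0],0]]}}

```text
time: 11.3
tcp_pos: [0.5664, 0.0292, 0.1312]
orientation: [[-0.051, 0.999, -0.001], [0.999, 0.051, -0.0], [-0.0, -0.001, -1.0]]
ft_force: [-6.2, -2.6, -1.6]
opening: 0.0097
finger_force: 21.7
```

>>> {"api": "carry_out", "payload": {"targets": [[[-0.005,0.023,0],-0.006],[[0,0,0],0]]}}

```text
time: 11.5
tcp_pos: [0.567, 0.0291, 0.1312]
orientation: [[-0.055, 0.998, -0.001], [0.998, 0.055, -0.0], [-0.0, -0.001, -1.0]]
ft_force: [-5.3, -1.1, -2.0]
opening: 0.0095
finger_force: 21.7
```

>>> {"api": "carry_out", "payload": {"targets": [[[-0.005,0.023,0],-0.006],[[0,0,0],0]]}}

```text
time: 11.7
tcp_pos: [0.5677, 0.0291, 0.1312]
orientation: [[-0.06, 0.998, -0.001], [0.998, 0.06, -0.0], [-0.0, -0.001, -1.0]]
ft_force: [-6.0, -2.1, -2.1]
opening: 0.0098
finger_force: 21.6
```

>>> {"api": "carry_out", "payload": {"targets": [[[-0.005,0.023,0],-0.006],[[0,0,0],0]]}}

```text
time: 11.9
tcp_pos: [0.5683, 0.029, 0.1311]
orientation: [[-0.065, 0.998, -0.001], [0.998, 0.065, -0.0], [0.0, -0.001, -1.0]]
ft_force: [-5.0, -0.9, -1.7]
opening: 0.0097
finger_force: 21.6
```

>>> {"api": "carry_out", "payload": {"targets": [[[-0.005,0.023,0],-0.006],[[0,0,0],0]]}}

```text
time: 12.1
tcp_pos: [0.569, 0.029, 0.1311]
orientation: [[-0.069, 0.998, -0.001], [0.998, 0.069, 0.0], [0.0, -0.001, -1.0]]
ft_force: [-4.5, -1.4, -2.4]
opening: 0.0097
finger_force: 21.5
```

>>> {"api": "carry_out", "payload": {"targets": [[[-0.003,0.023,0],-0.006],[[0,0,0],0]]}}

```text
time: 12.3
tcp_pos: [0.5697, 0.029, 0.1311]
orientation: [[-0.074, 0.997, -0.001], [0.997, 0.074, 0.0], [0.0, -0.001, -1.0]]
ft_force: [-6.0, -0.4, -2.9]
opening: 0.0098
finger_force: 21.6
```

>>> {"api": "carry_out", "payload": {"targets": [[[-0.003,0.023,0],-0.006],[[0,0,0],0]]}}

```text
time: 12.5
tcp_pos: [0.5704, 0.029, 0.1311]
orientation: [[-0.079, 0.997, -0.001], [0.997, 0.079, 0.0], [0.0, -0.001, -1.0]]
ft_force: [-7.2, 0.6, -2.0]
opening: 0.0098
finger_force: 21.6
```

>>> {"api": "carry_out", "payload": {"targets": [[[0,0.023,0],-0.006],[[0,0,0],0]]}}

```text
time: 12.7
tcp_pos: [0.571, 0.029, 0.1311]
orientation: [[-0.084, 0.996, -0.001], [0.996, 0.084, 0.0], [0.0, -0.001, -1.0]]
ft_force: [-5.6, -0.6, -3.0]
opening: 0.0096
finger_force: 21.6
```

>>> {"api": "carry_out", "payload": {"targets": [[[0,0.023,0],-0.006],[[0,0,0],0]]}}

```text
time: 12.9
tcp_pos: [0.5717, 0.029, 0.1311]
orientation: [[-0.088, 0.996, -0.001], [0.996, 0.088, 0.0], [0.0, -0.001, -1.0]]
ft_force: [-4.6, 0.1, -2.4]
opening: 0.0099
finger_force: 21.7
```

>>> {"api": "carry_out", "payload": {"targets": [[[0,0.023,0],-0.006],[[0,0,0],0]]}}

```text
time: 13.1
tcp_pos: [0.5724, 0.029, 0.1311]
orientation: [[-0.093, 0.996, -0.001], [0.996, 0.093, -0.0], [0.0, -0.001, -1.0]]
ft_force: [-6.5, -1.7, -2.3]
opening: 0.0097
finger_force: 21.7
```

>>> {"api": "carry_out", "payload": {"targets": [[[0,0.023,0],-0.006],[[0,0,0],0]]}}

```text
time: 13.3
tcp_pos: [0.5731, 0.0291, 0.1311]
orientation: [[-0.098, 0.995, -0.002], [0.995, 0.098, -0.0], [0.0, -0.002, -1.0]]
ft_force: [-5.3, -1.8, -2.1]
opening: 0.0092
finger_force: 21.8
```

>>> {"api": "carry_out", "payload": {"targets": [[[0,0.023,0],-0.006],[[0,0,0],0]]}}

```text
time: 13.5
tcp_pos: [0.5733, 0.029, 0.1311]
orientation: [[-0.102, 0.995, -0.003], [0.995, 0.102, -0.0], [0.0, -0.003, -1.0]]
ft_force: [-8.9, -1.8, -0.7]
opening: 0.0098
finger_force: 21.3
```

>>> {"api": "carry_out", "payload": {"targets": [[[0,0.023,0],-0.006],[[0,0,0],0]]}}

```text
time: 13.7
tcp_pos: [0.5733, 0.0291, 0.131]
orientation: [[-0.107, 0.994, -0.004], [0.994, 0.107, -0.0], [0.0, -0.004, -1.0]]
ft_force: [-12.5, -2.5, 2.2]
opening: 0.0094
finger_force: 21.2
```

>>> {"api": "carry_out", "payload": {"targets": [[[0,0.023,0],-0.006],[[0,0,0],0]]}}

```text
time: 13.9
tcp_pos: [0.5734, 0.0291, 0.131]
orientation: [[-0.111, 0.994, -0.006], [0.994, 0.111, -0.0], [0.0, -0.006, -1.0]]
ft_force: [-17.0, -3.1, 6.3]
opening: 0.0095
finger_force: 21.8
```

>>> {"api": "carry_out", "payload": {"targets": [[[0,0.023,0],-0.006],[[0,0,0],0]]}}

```text
time: 14.1
tcp_pos: [0.5734, 0.0291, 0.131]
orientation: [[-0.116, 0.993, -0.008], [0.993, 0.116, -0.0], [0.001, -0.008, -1.0]]
ft_force: [-21.3, -3.6, 8.0]
opening: 0.0096
finger_force: 23.8
```

The force climbs while x stays stuck at 0.5733, so the bar is against the back plate. I'm backing off to a light touch and then lowering along the bar's arc.

>>> {"api": "carry_out", "payload": {"targets": [[[0,-0.035,0],0.009],[[0,-0.035,0],0.009],[[0,0,0],0]]}}

```text
time: 14.4
tcp_pos: [0.5733, 0.0291, 0.131]
orientation: [[-0.102, 0.995, -0.002], [0.995, 0.102, -0.0], [0.0, -0.002, -1.0]]
ft_force: [-8.5, -1.3, -1.9]
opening: 0.0097
finger_force: 21.3
```

>>> {"api": "carry_out", "payload": {"targets": [[[-0.039,0,0.056],0],[[-0.039,0,0.056],0],[[0,0,0],0]]}}

```text
time: 14.7
tcp_pos: [0.5736, 0.0267, 0.1279]
orientation: [[-0.102, 0.995, -0.002], [0.995, 0.102, -0.0], [0.0, -0.002, -1.0]]
ft_force: [-10.5, -3.3, 1.4]
opening: 0.0096
finger_force: 21.8
```

>>> {"api": "carry_out", "payload": {"targets": [[[-0.039,0,0.056],0],[[-0.039,0,0.056],0],[[0,0,0],0]]}}

```text
time: 15.0
tcp_pos: [0.5738, 0.0243, 0.1246]
orientation: [[-0.102, 0.995, -0.002], [0.995, 0.102, -0.0], [0.0, -0.002, -1.0]]
ft_force: [-9.0, -3.0, 1.6]
opening: 0.0092
finger_force: 22.0
```

>>> {"api": "carry_out", "payload": {"targets": [[[-0.035,0,0.057],0],[[-0.035,0,0.057],0],[[0,0,0],0]]}}

```text
time: 15.3
tcp_pos: [0.5741, 0.0221, 0.1212]
orientation: [[-0.102, 0.995, -0.002], [0.995, 0.102, -0.0], [0.0, -0.002, -1.0]]
ft_force: [-10.1, -3.5, 1.6]
opening: 0.0097
finger_force: 22.2
```

>>> {"api": "carry_out", "payload": {"targets": [[[-0.033,0,0.057],0],[[-0.033,0,0.057],0],[[0,0,0],0]]}}

```text
time: 15.6
tcp_pos: [0.5743, 0.0201, 0.1178]
orientation: [[-0.102, 0.995, -0.002], [0.995, 0.102, -0.0], [-0.0, -0.002, -1.0]]
ft_force: [-9.8, -4.2, 2.0]
opening: 0.0097
finger_force: 22.4
```

>>> {"api": "carry_out", "payload": {"targets": [[[-0.033,0,0.057],0],[[-0.031,0,0.057],0],[[0,0,0],0]]}}

```text
time: 15.9
tcp_pos: [0.5745, 0.0184, 0.1146]
orientation: [[-0.102, 0.995, -0.002], [0.995, 0.102, -0.0], [0.0, -0.002, -1.0]]
ft_force: [-10.5, -3.5, 4.9]
opening: 0.0098
finger_force: 22.9
```

The bar is down at its original height. I'm easing the gate back onto the tooth and then releasing.

>>> {"api": "carry_out", "payload": {"targets": [[[0,-0.02,0],0],[[0,-0.02,0],0],[[0,-0.02,0],0],[[0,-0.02,0],0],[[0,-0.02,0],0],[[0,0,0],0]]}}

```text
time: 16.5
tcp_pos: [0.5733, 0.0183, 0.1147]
orientation: [[-0.102, 0.995, 0.002], [0.995, 0.102, 0.0], [-0.0, 0.002, -1.0]]
ft_force: [2.8, 0.8, 0.6]
opening: 0.0098
finger_force: 21.8
```

The force has changed sign, so the tooth is holding the bar. I'm releasing and retreating upward.

>>> {"api": "carry_out", "payload": {"targets": [[[0,0,0],0],[[0,0,0],0],[[0,0,0],0],[[0,0,0],0],[[0,0,0],0]], "fingers": 0.45}}

```text
time: 17.0
tcp_pos: [0.5724, 0.0183, 0.1142]
orientation: [[-0.102, 0.995, -0.0], [0.995, 0.102, -0.0], [-0.0, -0.0, -1.0]]
ft_force: [0.8, -0.1, -0.5]
opening: 0.0384
finger_force: 0.0
```

>>> {"api": "carry_out", "payload": {"targets": [[[0,0,-0.2],0],[[0,0,-0.3],0],[[0,0,-0.4],0],[[0,0,-0.5],0],[[0,0,-0.6],0],[[0,0,-0.6],0],[[0,0,-0.6],0],[[0,0,-0.6],0],[[0,0,-0.6],0],[[0,0,-0.4],0],[[0,0,0],0],[[0,0,0],0],[[0,0,0],0],[[0,0,0],0]]}}

```text
time: 18.4
tcp_pos: [0.5721, 0.0183, 0.2574]
orientation: [[-0.102, 0.995, -0.001], [0.995, 0.102, 0.0], [0.0, -0.001, -1.0]]
ft_force: [0.6, 0.5, 0.2]
opening: 0.0383
finger_force: 0.0
```

```bash
python3 look.py 5 wrist | tail -5
```

```text
[-0.001  0.316 -0.949  0.4  ]
 [ 0.     0.     0.     1.   ]]
wrist gate_hinge 0.72 [291.5  16.5] [0.5691 0.1686 0.083 ]
wrist bar_pivot 0.69 [277.9  88.8] [0.5636 0.1102 0.083 ]
wrist lug 0.66 [277.  197.6] [0.5718 0.021  0.128 ]
```

View pics/wrist5.png

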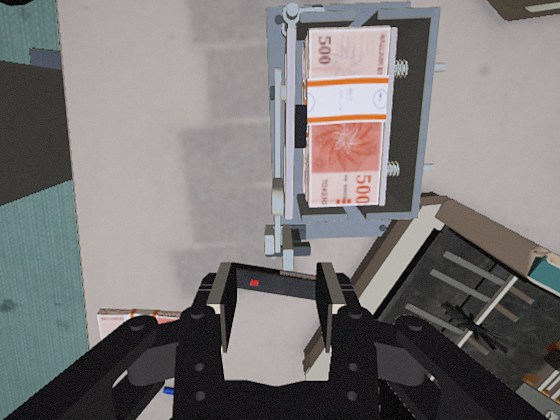

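The image shows the gate shut along the box front and the stack lying flat. The bar nose enters the jaw at about (278, 240). I'll take a closer crop to check it.

```bash
python3 -c "
import cv2
i=cv2.imread('pics/wrist5.png'); cv2.imwrite('pics/z5.png',cv2.resize(i[170:270,230:330],None,fx=6,fy=6,interpolation=cv2.INTER_CUBIC))"
```

```text
(no output)
```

View pics/z5.png

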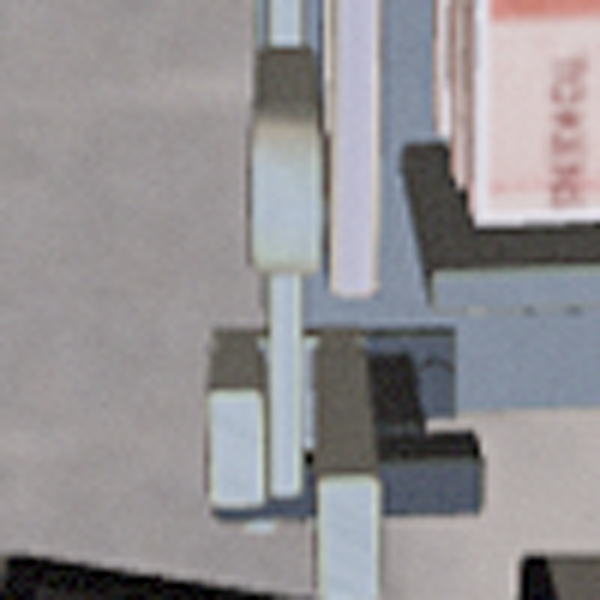

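The bar sits in the slot behind the tooth, with its nose at crop (285, 400) level with the tooth top. I'm handing in.

```bash
python3 -c "
from rig import *
print(finish_job())"
```

```text
the job is handed in; nothing more can be done
None
```

The gate is shut and latched: the last picture shows the drop bar down behind the tooth and the stack flat in the box. The job was handed in at about 18 s, but `finish_job()` returned no verdict.

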